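# Set an iris airflow damper to its red mark and clamp it

## Robot

A 6-joint arm with a two-finger parallel gripper is mounted at the origin on a cart in front of the work surface, level with it; the furniture and walls round the work are solid. World frame = base frame: x ahead of the robot, y to its left, z up, the work surface at z = 0. Lengths are in mm, angles in rad, forces in N, time in s.
With the tool pointing down it reaches from about 350 to 875 mm from the base axis. Payload 4.2 kg.
Tool frame: the origin (TCP) lies midway between the tips of the shut fingers; the grasp point (between the pads) lies 19 mm behind it; z points along the fingers, y is the direction in which the jaws open and shut (so a half turn about z gives the same grasp; the last joint's range is limited). The gripper opens to 85 mm and grips with 20 to 120 N. Pads are 22 mm wide; open, the fingers measure 114 mm over their backs; the gripper's body (76 mm by 85 mm) begins 54 mm behind the grasp point. The pads swing forward as they close: fully open they stand 13 mm farther back than shut.
Start: joints at [1.504, 0.385, 0.008, 0, -1.194, -0.259], TCP at [200.009, 592.111, 205.012] pointing down, gripper open.
Joint ranges: [-3.14, 3.14], [-1.21, 2.06], [-1.07, 1.41], [-3.16, 2.05], [-2.99, -0.16], [-3.1, 3.1]. Speed limits (rad/s): [2.79, 2.79, 3.14, 3.14, 3.14, 3.14].

## Interface

Orientations are given as a unit quaternion [x, y, z, w].
In Python, from bench import read_state, get_image, job_done, search_frame, regions_of gives the robot as it stands.
- The arm moves only by the tool servo_tool, never from a script. Its arguments are lists of equal length, an entry for each row: "turn": the turn, a rotation vector about the world's x, y, z in rad, a list of three; "dp": the shift along the world's x, y, z in m, a list of three; "fingers": the finger opening in m, from 0 to 0.0854. In form: {"turn": [[rx, ry, rz], ...], "dp": [[tx, ty, tz], ...], "fingers": [fingers, ...]}. A call has exactly 5 rows; each row shifts and turns the pose as measured when the row begins; what a row does not reach is not made up. A row lasts 1/8 s, in which the tool goes at most 62.5 mm and 10.7 degrees, less where a joint would pass 70% of its speed; a pose out of reach is approached as far as the arm can. A call is refused whole if a number of a shift passes 0.0625 or a number of a turn 0.188, either way. A call with a gripper value outside its range is refused whole. The fingers move at their own pace and stop on an object; the grip force is fixed at half the most. Time passes only in rows, so rows that do not move let the fingers close, or fill a call up. It gives the time, the measured TCP pose, the force and the opening at its end, in the units of the state.
- read_state(): the state, without advancing time (a new reading comes with each control period).
- get_image(name): name is "side" or "top"; returns a dict with "img" (384x512x3 uint8, red, green, blue), "vfov" (degrees; the focal length in pixels is half the picture's height over the tangent of half this angle, whatever the lens; pixels are square), "cx", "cy" (the principal point, pixels), "k1" (the pictures are not rectified: a ray, as slopes to the right and down, at radius r is drawn at 1 + k1 r^2 times it, then the intrinsics apply), "world_from_camera" (4x4, takes a point from camera to world coordinates). Camera axes: x right, y down, z forward; pixel columns grow to the right and rows downward; lengths in mm; the calibration is good to about 2 mm. A picture is of the moment at which its call begins. There is no depth.
- job_done(): hands the job in, once; it reports no verdict.
Trained networks look in the newest picture that a camera, given by its name, has taken for a name from the list of things; names that differ only in an ending like _2 or _b are one class to them, and where a whole thing is asked for, a point or a joint stands for the part that bears it (a point fixed in the world has none). Each returns a list of dicts, best first, with "score" (0 to 1); they miss things now and then, are a little off and sometimes report something else, mostly with a low value. They report only what shows in the picture. A call takes as long as a camera call.
- search_frame(query, camera): "box" ([left, top, width, height] in pixels, round what is visible of it).
- regions_of(query, camera): "region" (384x512 bool, what is visible of it) and "box" ([left, top, width, height] in pixels, round what is visible of it).
The state is a dict: "clock": time; "joints": joint angles; "joint_vel": joint speeds; "joint_efforts": joint torques, N m; "position": TCP position; "ee_rot": TCP orientation; "contact_force": force on the tool from outside, world axes, zero at the start; "wrist_torque": the same for the moment, N m; "gripper_width": finger opening in mm.
Only numpy, scipy, OpenCV 4.12 (cv2) and the standard library are available. Lean on these libraries where they do the work, as an engineer would, in place of code of your own. Each camera call takes 0.05 s, during which the arm holds its last target. There are 200 camera calls.

## Task

Push the yellow lever of the iris damper round its scale until its pointer stands in line with the middle of the red tab, then push the blue clamp lever all the way round to its stop. Only push, gently, with the fingertips or the outside of the fingers: do not pinch either lever, and leave the other things on the bench where they are.

Things in the scene. Friction and masses are not known exactly. Their poses are not given: they have to be found in the camera images.
- damper: iris damper: round aluminium housing bolted to the bench, origin on its axis at bench height; scale disc 248 mm across, top 38 mm above the bench, its ticks on the side of its own -x, roughly toward the robot. A dark knurled ring 152 mm across, top 57 mm up, turns on it about the vertical axis. Beware: cartons overhang the bench, solid from 0.55 m up beyond x = 0.6 m: keep the wrist low
- ring (a joint): angle of the ring (rad): 0 when its lever points along the damper's own -x, growing counter-clockwise seen from above (the lever then moves from the robot's left, past the robot's side, to the right); range -1.2 to 1.2; it starts between -1.1 and -0.8, always clockwise of the red tab. A stiff ring: it takes about 2 to 3 N at the paddle and stays where it is left
- lever_paddle (a point): centre of the upright yellow paddle on the ring's lever, 97 mm from the axis, 75 mm above the bench. The paddle spans 53 to 93 mm above the bench, is 14 mm thick along the arc (own y; push on the +y face, the clockwise one) and 24 mm wide along the radius (own x, which points to the axis). Its arm is a flat bar 16 mm wide, 46 to 54 mm above the bench; a thin yellow pointer goes on outward from it over the scale to 122 mm from the axis
- red_mark (a point): middle of the top of the red tab clipped over the rim of the scale disc, fixed, 123 mm from the damper's axis, 41 mm above the bench; the tab is 12 mm wide along the rim; own x points to the axis
- clamp (a joint): angle of the blue clamp lever (rad): 0 fully open, 1.2 at its stop (clamped), growing counter-clockwise seen from above, so its paddle swings away from the robot; it starts between 0 and 0.2, takes about 2 N and stays where it is left. It does not itself drag on the ring
- clamp_paddle (a point): centre of the upright blue paddle of the clamp lever, 46 mm from the clamp's pivot, 69 mm above the bench; the paddle spans 50 to 84 mm above the bench, 12 mm thick along its arc (own y; push on the +y face, nearer the robot), 18 mm wide along the lever (own x, which points to the pivot); its arm is a flat steel bar 12 mm wide, 43 to 51 mm above the bench
- clamp_pivot (a point): point on the vertical pivot axis of the clamp lever, 69 mm above the bench; the pivot stands at the damper's own -y side (the robot's right), 128 mm from the damper's axis
- driver_1: screwdriver with a yellow handle lying on the bench left of the damper, 155 mm long, 27 mm thick; origin at its underside; to be left alone
- spanner_0: steel combination spanner lying on the bench right of the damper, 153 x 22 x 6 mm; origin at its underside; to be left alone
- mist_2: small orange mist bottle standing at the right, 33 mm wide, 138 mm tall; origin at its underside; to be left alone
- screw_jar: clear tub of screws standing at the right, 88 mm wide, 61 mm tall; origin at its underside; to be left alone
- bowl_0: turned wooden bowl standing at the left, 104 mm wide, 36 mm tall; origin at its underside; to be left alone
- caliper: sliding caliper lying at the right front, 214 x 76 x 9 mm; origin at its underside; to be left alone
- pouch_small: small black nylon pouch standing at the left front, 57 x 93 x 55 mm; origin at its underside; to be left alone

How it is judged (in metres and radians):
On the way, in this order (a step that is already met when the one before it is completed fails the run):
1. the yellow lever's pointer is in line with the red tab (angle between the x axis of lever_paddle and the x axis of red_mark, either way round below 0.055 rad and velocity of joint ring between -0.05 and 0.05 rad/s), for 0.3 s.
2. the blue clamp lever is pushed to its stop (value of joint clamp above 1.1 rad), for 0.2 s.
At the end, for the whole second after the job is handed in: the lever points within 0.055 rad (about 3 degrees, half the tab's width) of the middle of the red tab and stands still, and the blue clamp lever is within 0.1 rad of its stop (all of step 1 and value of joint clamp above 1.1 rad); the robot touches nothing.
It fails at once if the yellow lever is pinched (fingers press on both its sides at once) (contact force between the fingers and ring_c0 above 1 N and contact force between the fingers and ring_c1 above 1 N).
It fails at once if the blue clamp lever is pinched (contact force between the fingers and clamp_c0 above 1 N and contact force between the fingers and clamp_c1 above 1 N).
It fails at once if a lever is shoved with more than 40 N (contact force between the fingers and ring_c0 above 40 N or contact force between the fingers and ring_c1 above 40 N or contact force between the fingers and clamp_c0 above 40 N or contact force between the fingers and clamp_c1 above 40 N).
It fails at once if another thing on the bench is moved by more than 30 mm or lifted (distance of any of driver_1, spanner_0, mist_2, screw_jar, bowl_0, caliper, pouch_small from where it was at the start of the episode above 0.03 m).
It also fails if it takes over 54 s, if anything falls off the work surface, if the arm or the gripper's body presses on something with over 40 N, if the wrist force passes 120 N, or if a joint passes its speed limit or range.

## Working session

There is one attempt and no reset: what is moved stays moved. The work goes in short steps, Python scripts to look and compute and a tool call to move; the robot and the scene stay as the last step left them, time stands still between calls to the robot, and variables do not carry over. Pictures are saved under pics/ and viewed, about 8 in all and at most 12, crops included, and the job is handed in when it is done.

Besides the shell and the picture viewer there is one more tool, called after "Call:" as name(argument=value, ...) on one line, values as JSON. servo_tool: Moves the arm, as the interface text tells. Its arguments: {"type":"object","properties":{"turn":{"type":"array","items":{"type":"array","items":{"type":"number"}}},"dp":{"type":"array","items":{"type":"array","items":{"type":"number"}}},"fingers":{"type":"array","items":{"type":"number"}}},"required":["turn","dp","fingers"]}

```bash
mkdir -p pics; ls
cat > h.py <<'E'
import numpy as np, cv2
from bench import *
def grab(n,save=None):
    d=get_image(n)
    if save: cv2.imwrite(f'pics/{save}.png',d['img'][:,:,::-1])
    return d
def K(d):
    f=d['img'].shape[0]/2/np.tan(np.radians(d['vfov'])/2)
    return np.array([[f,0,d['cx']],[0,f,d['cy']],[0,0,1.]]),np.array([d['k1'],0,0,0,0.])
def at_z(d,uv,z):
    k,D=K(d); T=np.array(d['world_from_camera'])
    p=cv2.undistortPoints(np.array(uv,float).reshape(-1,1,2),k,D).reshape(-1,2)
    r=np.c_[p,np.ones(len(p))]@T[:3,:3].T; o=T[:3,3]
    return o+r*((z-o[2])/r[:,2])[:,None]
def proj(d,P):
    k,D=K(d); W=np.linalg.inv(np.array(d['world_from_camera']))
    return cv2.projectPoints(np.array(P,float).reshape(-1,1,3),cv2.Rodrigues(W[:3,:3])[0],W[:3,3],k,D)[0].reshape(-1,2)
E
python3 - <<'E'
from h import *
s=read_state();print(s)
for n in('side','top'):
    d=grab(n,n+'0');print(n,d['vfov'],d['cx'],d['cy'],d['k1'],np.round(d['world_from_camera'],3).tolist())
    for q in('damper','lever_paddle','clamp_paddle','red_mark','mist_2','screw_jar','spanner_0','bowl_0','driver_1','pouch_small','caliper'):
        try: print(q,[(round(r['score'],2),np.round(r['box']).tolist()) for r in search_frame(q,n)[:2]])
        except Exception as e: print(q,e)
a=np.vstack([cv2.imread('pics/side0.png'),cv2.imread('pics/top0.png')])
E
```

```text
pics
{'clock': 0.0, 'joints': array([ 1.50361523e+00,  3.85567581e-01,  6.57927703e-03, -4.94625076e-04,
       -1.19400124e+00, -2.58606231e-01]), 'joint_vel': array([-9.96628300e-04,  5.37846229e-04, -2.26723201e-04,  4.97386174e-04,
        9.61351772e-06, -9.34784434e-04]), 'joint_efforts': array([ 1.94026499e-03, -3.92286515e+01,  1.88403636e+01,  4.18604091e+00,
       -4.63831821e-03,  1.29723432e-06]), 'position': array([199.80946051, 591.50045555, 203.89743526]), 'ee_rot': array([ 9.86746716e-01, -1.62264179e-01, -1.24011979e-04,  1.11355881e-03]), 'contact_force': array([-0.14083573,  0.70471581, -0.07576732]), 'wrist_torque': array([-0.01097717, -0.0055245 , -0.01768755]), 'gripper_width': 85.46961036463468}
side 51.180020503561366 255.1470332743852 191.6505570537615 -0.11946555712428938 [[0.936, -0.169, 0.31, 11.804], [-0.352, -0.502, 0.79, -1235.437], [0.022, -0.848, -0.53, 873.294], [0.0, 0.0, 0.0, 1.0]]
damper [(0.92, [234.0, 175.0, 65.0, 53.0]), (0.47, [189.0, 145.0, 22.0, 18.0])]
lever_paddle []
clamp_paddle [(0.31, [235.0, 174.0, 67.0, 50.0])]
red_mark []
mist_2 [(0
[... 398 characters left out ...]
3572973 0.029629694654868984 [[-0.309, -0.861, 0.403, -189.189], [-0.951, 0.283, -0.124, 177.193], [-0.008, -0.422, -0.907, 1582.97], [0.0, 0.0, 0.0, 1.0]]
damper [(0.59, [221.0, 152.0, 89.0, 63.0]), (0.43, [289.0, 168.0, 15.0, 10.0])]
lever_paddle [(0.7, [227.0, 156.0, 46.0, 41.0])]
clamp_paddle [(0.5, [287.0, 171.0, 21.0, 8.0])]
red_mark []
mist_2 [(0.57, [346.0, 109.0, 14.0, 23.0]), (0.56, [114.0, 249.0, 28.0, 29.0])]
screw_jar [(0.72, [358.0, 149.0, 27.0, 25.0])]
spanner_0 [(0.59, [310.0, 190.0, 33.0, 5.0])]
bowl_0 [(0.92, [108.0, 203.0, 32.0, 29.0])]
driver_1 [(0.58, [180.0, 192.0, 30.0, 6.0])]
pouch_small [(0.83, [112.0, 252.0, 29.0, 27.0])]
caliper [(0.88, [378.0, 166.0, 50.0, 39.0])]
```

Run:
```python
import cv2
a=cv2.imread('pics/top0.png')[135:235,170:350]; cv2.imwrite('pics/v1.png',cv2.resize(a,(792,440),interpolation=cv2.INTER_CUBIC))
b=cv2.imread('pics/side0.png')[150:260,210:350]; cv2.imwrite('pics/v2.png',cv2.resize(b,(756,594),interpolation=cv2.INTER_CUBIC))
```

```text
(no output)
```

View pics/v1.png

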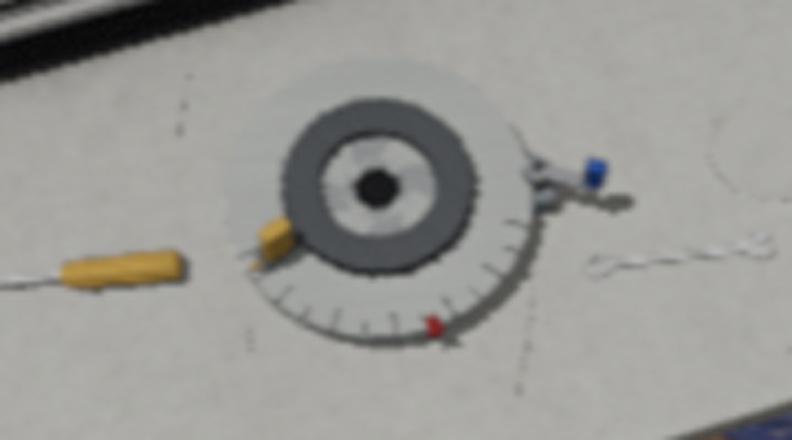

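View pics/v2.png

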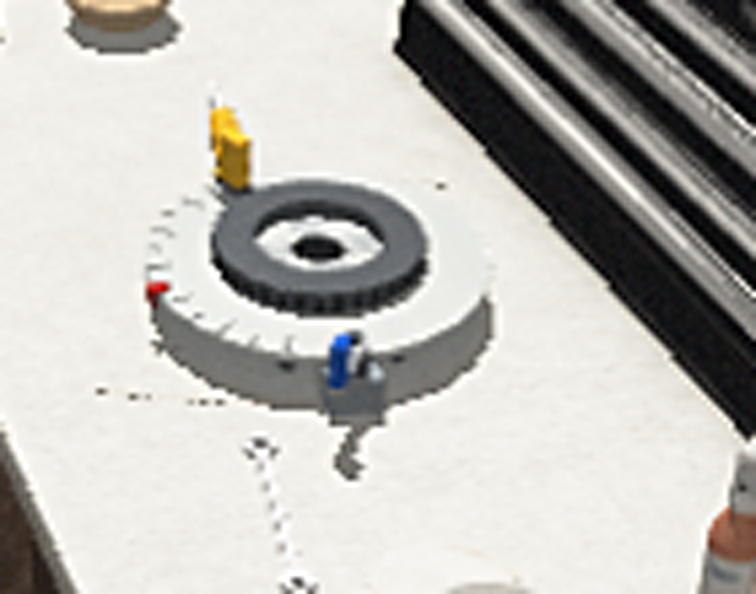

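View pics/top0.png

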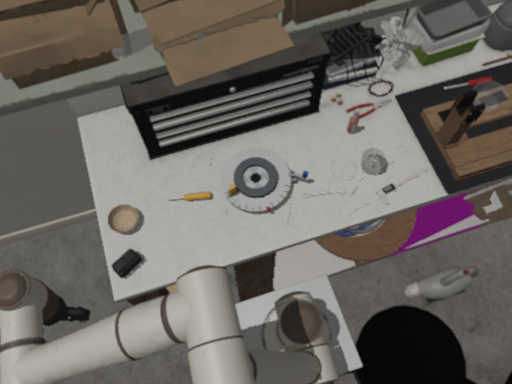

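The top view shows the yellow paddle at about (232,188), the red tab at about (268.5,209) and the blue clamp paddle at about (305,174). The side view shows the same things at about (252,178), (239,204) and (273,216). Next I measure them.

```bash
cat > m.py <<'E'
from h import *
from scipy.optimize import least_squares
def blobs(d,box):
    hsv=cv2.cvtColor(d['img'],cv2.COLOR_RGB2HSV).astype(int); H,S,V=hsv[...,0],hsv[...,1],hsv[...,2]
    m=np.zeros(H.shape,bool); x0,y0,x1,y1=box; m[y0:y1,x0:x1]=1
    out={}
    for n,c in dict(red=((H<8)|(H>172))&(S>140)&(V>70),blue=(H>100)&(H<130)&(S>120)&(V>50),yel=(H>14)&(H<32)&(S>130)&(V>70)).items():
        ys,xs=np.nonzero(c&m); out[n]=(np.c_[xs,ys])
    out['dark']=((V<115)&(S<90)&m)
    return out
E
python3 - <<'E'
from m import *
for n,box,rb in(('top',(215,145,315,220),(228,152,283,202)),('side',(232,165,300,235),(246,180,293,210))):
    d=grab(n); b=blobs(d,box)
    for c in('red','blue','yel'):
        p=b[c]; print(n,c,len(p),p.mean(0).round(1),p.min(0),p.max(0))
    m=b['dark'].copy(); mm=np.zeros_like(m); mm[rb[1]:rb[3],rb[0]:rb[2]]=1; m&=mm
    m8=cv2.morphologyEx(m.astype(np.uint8),cv2.MORPH_OPEN,np.ones((3,3)))
    cs,_=cv2.findContours(m8,cv2.RETR_EXTERNAL,cv2.CHAIN_APPROX_NONE); c=max(cs,key=len)[:,0,:].astype(float)
    print('cont',c.min(0),c.max(0))
    P=at_z(d,c,57.); cam=np.array(d['world_from_camera'])[:2,3]
    c0=P[:,:2].mean(0)
    u=(c0-cam)/np.linalg.norm(c0-cam)
    far=((P[:,:2]-c0)@u)>-5
    r=least_squares(lambda q:np.hypot(*(P[far,:2]-q).T)-75,c0,loss='soft_l1',f_scale=1.5); print('centre',r.x.round(1),'res',np.abs(r.fun).mean().round(2),far.sum())
    print('red@41',at_z(d,[b['red'].mean(0)],39.)[0].round(1),'blue@69',at_z(d,[b['blue'].mean(0)],71.)[0].round(1),'yel@75',at_z(d,[b['yel'].mean(0)],75.)[0].round(1))
E
```

```text
top red 6 [268.5 209. ] [268 208] [269 210]
top blue 13 [304.8 173.8] [304 172] [306 176]
top yel 43 [232.5 188.9] [230 185] [235 193]
cont [234. 157.] [277. 197.]
centre [525.9 -41.3] res 1.02 65
red@41 [404.3 -48.   39. ] blue@69 [ 476.8 -203.5   71. ] yel@75 [497.9  49.5  75. ]
side red 9 [238.2 203.7] [237 202] [240 206]
side blue 31 [272.3 216.4] [271 212] [274 221]
side yel 81 [252.  177.2] [249 170] [255 184]
cont [252. 198.] [288. 208.]
centre [ 499.8 -170.6] res 17.12 48
red@41 [410.2 -50.9  39. ] blue@69 [ 480.7 -209.    71. ] yel@75 [505.8  60.6  75. ]
```

```bash
cat > ov.py <<'E'
from m import *
def circ(c,R,z,a0=0,a1=2*np.pi): 
    t=np.linspace(a0,a1,120); return np.c_[c[0]+R*np.cos(t),c[1]+R*np.sin(t),np.full(120,z)]
def overlay(specs,lines,name,S=6):
    ims=[]
    for n,(x0,y0,x1,y1) in specs:
        d=grab(n); im=cv2.resize(np.ascontiguousarray(d['img'][y0:y1,x0:x1,::-1]),None,fx=S,fy=S,interpolation=cv2.INTER_CUBIC)
        for P,col in lines:
            q=((proj(d,P)-[x0,y0]+.5)*S).round().astype(np.int32); cv2.polylines(im,[q.reshape(-1,1,2)],False,col,1)
        ims.append(im)
    h=max(i.shape[0] for i in ims); ims=[cv2.copyMakeBorder(i,0,h-i.shape[0],0,0,cv2.BORDER_CONSTANT) for i in ims]
    o=np.hstack(ims); cv2.imwrite(f'pics/{name}.png',o); print(o.shape)
def model(c,lev,red,piv,cl):
    c=np.array(c);e=lambda a:np.array([np.cos(a),np.sin(a)]); p=lambda q,z:np.r_[q,z]
    return [(circ(c,124,38),(0,255,0)),(circ(c,76,57),(0,255,0)),
     ([p(c+97*e(lev),53),p(c+97*e(lev),93)],(255,0,255)),([p(c+76*e(lev),50),p(c+122*e(lev),50)],(255,0,255)),
     ([p(c+113*e(red),41),p(c+133*e(red),41)],(255,255,0)),([p(np.array(piv),40),p(np.array(piv),69)],(0,0,255)),
     ([p(np.array(piv)+46*e(cl),50),p(np.array(piv)+46*e(cl),84)],(0,128,255))]
E
python3 - <<'E'
from ov import *
d=grab('top'); print('piv',at_z(d,[[291.6,173.6]],60.)); print('mist',at_z(d,[[351,130]],0.),'jar',at_z(d,[[371,165]],20.),'spanner',at_z(d,[[310,194],[343,190]],0),'driver',at_z(d,[[180,196],[210,196]],13))
overlay([('top',(218,145,315,218)),('side',(228,165,302,235))],model((525.9,-41.3),1.87,3.197,(484,-162),4.57),'ov1',4.6)
E
```

```text
piv [[ 496.60962439 -163.06792003   60.        ]]
mist [[ 625.61322706 -448.86865701    0.        ]] jar [[ 458.29144736 -452.30063014   20.        ]] spanner [[ 427.79512057 -210.84367912    0.        ]
 [ 405.94110124 -326.86375713    0.        ]] driver [[557.4174245  226.27353887  13.        ]
 [524.64289066 126.67569148  13.        ]]
(336, 786, 3)
```

View pics/ov1.png

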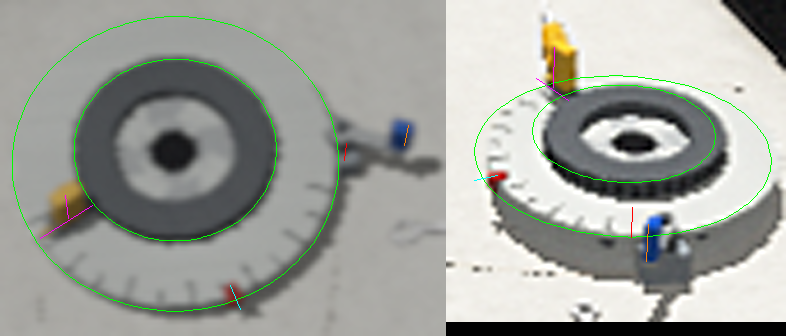

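Call:
servo_tool(dp=[[0.022, -0.036, 0], [0.022, -0.036, 0], [0.022, -0.036, 0], [0.022, -0.036, 0], [0.022, -0.036, 0]], turn=[[0, 0, -0.085], [0, 0, -0.085], [0, 0, -0.085], [0, 0, -0.085], [0, 0, -0.085]], fingers=[0, 0, 0, 0, 0])

```text
clock: 2.08
position: [311.3, 409.2, 204.4]
ee_rot: [0.929, -0.371, 0.0, -0.0]
contact_force: [0.5, 1.0, -0.9]
gripper_width: 0.1
```

Call:
servo_tool(dp=[[0.022, -0.036, 0], [0.022, -0.036, 0], [0.022, -0.036, 0], [0.022, -0.036, 0], [0.022, -0.036, 0]], turn=[[0, 0, -0.085], [0, 0, -0.085], [0, 0, -0.085], [0, 0, -0.085], [0, 0, -0.085]], fingers=[0, 0, 0, 0, 0])

```text
clock: 2.7
position: [424.4, 223.3, 206.0]
ee_rot: [0.826, -0.564, 0.001, -0.002]
contact_force: [1.0, -0.3, -0.1]
gripper_width: -0.1
```

Call:
servo_tool(dp=[[0.021, -0.033, 0], [0.021, -0.033, 0], [0.021, -0.033, -0.01], [0.021, -0.033, -0.02], [0.021, -0.035, -0.02]], turn=[[0, 0, -0.082], [0, 0, -0.082], [0, 0, -0.082], [0, 0, -0.082], [0, 0, -0.08]], fingers=[0, 0, 0, 0, 0])

```text
clock: 3.32
position: [534.2, 50.9, 158.2]
ee_rot: [-0.69, 0.724, -0.003, 0.006]
contact_force: [-0.0, 0.9, -0.0]
gripper_width: -0.1
```

Run:
```python
from ov import *
s=read_state(); P=s['position']; print(P,s['ee_rot'])
L=model((528.5,-43),1.87,3.197,(499,-164.5),4.26)+[([P,P+[0,0,60]],(0,0,255)),(P+np.array([[0,0,0],[0,0,-P[2]+70]]),(255,0,0))]
overlay([('top',(200,125,315,218)),('side',(228,120,302,235))],L,'ov2',4.2)
```

```text
[534.21358357  50.93228268 158.1657711 ] [-0.68989453  0.72387847 -0.00332625  0.00586781]
(483, 794, 3)
```

View pics/ov2.png

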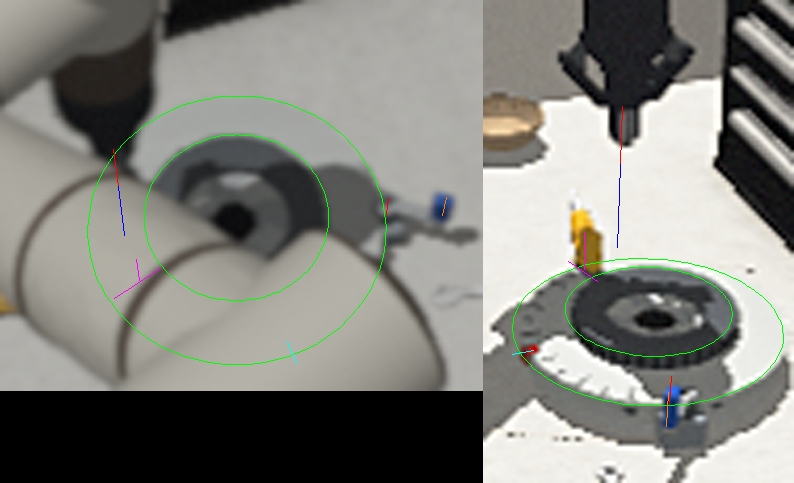

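Call:
servo_tool(dp=[[0, 0.001, -0.02], [0, 0, -0.02], [0, 0, -0.02], [0, 0, -0.02], [0, 0, -0.012]], turn=[[0, 0, 0], [0, 0, 0], [0, 0, 0], [0, 0, 0], [0, 0, 0]], fingers=[0, 0, 0, 0, 0])

```text
clock: 4.05
position: [535.1, 51.2, 64.2]
ee_rot: [-0.689, 0.724, -0.004, 0.006]
contact_force: [1.9, -0.8, -0.4]
gripper_width: -0.0
```

```bash
cat > plan.py <<'E'
from h import *
import sys
# steps along an arc about c radius R from current azimuth to a1 in n rows, tool x kept radial
def plan(c,R,a1,n):
    s=read_state(); P=s['position']; v=P[:2]-c; a0=np.arctan2(v[1],v[0])%(2*np.pi)
    q=s['ee_rot']; yaw=2*np.arctan2(q[1],q[0])
    print('pos',P.round(1),'az',a0.round(3),'r',np.hypot(*v).round(1),'yaw',round(yaw%np.pi,3),'F',s['contact_force'].round(1))
    p=P[:2]
    A=np.linspace(a0,a1,n+1)[1:]
    for a in A:
        t=np.array(c)+R*np.array([np.cos(a),np.sin(a)]); print((t-p).round(1),end=' '); p=t
    print(); dy=(a1-yaw+np.pi/2)%np.pi-np.pi/2; print('dyaw/row',round(((a1-a0)/n),3),'dz',round(66-P[2],1),'total dyaw',round(dy,3))
E
python3 -c "
from plan import *
plan((530,-43.5),97,2.75,25)"
```

```text
pos [535.1  51.2  64.2] az 1.517 r 94.8 yaw 1.521 F [ 1.9 -0.8 -0.4]
[-4.7  2.3] [-4.8 -0.1] [-4.8 -0.3] [-4.8 -0.6] [-4.7 -0.8] [-4.7 -1. ] [-4.6 -1.3] [-4.5 -1.5] [-4.5 -1.7] [-4.4 -1.9] [-4.3 -2.1] [-4.2 -2.3] [-4.  -2.6] [-3.9 -2.7] [-3.8 -2.9] [-3.6 -3.1] [-3.5 -3.3] [-3.3 -3.5] [-3.1 -3.6] [-2.9 -3.8] [-2.8 -3.9] [-2.6 -4. ] [-2.4 -4.2] [-2.1 -4.3] [-1.9 -4.4] 
dyaw/row 0.049 dz 1.8 total dyaw 1.229
```

Call:
servo_tool(dp=[[-0.005, 0.002, 0.001], [-0.005, 0, 0.001], [-0.005, 0, 0], [-0.005, -0.0005, 0], [-0.0048, -0.0008, 0]], turn=[[0, 0, 0.049], [0, 0, 0.049], [0, 0, 0.049], [0, 0, 0.049], [0, 0, 0.049]], fingers=[0, 0, 0, 0, 0])

```text
clock: 4.68
position: [511.8, 54.1, 67.7]
ee_rot: [0.777, -0.63, 0.004, -0.008]
contact_force: [0.5, -0.6, 0.5]
gripper_width: -0.2
```

Call:
servo_tool(dp=[[-0.0047, -0.001, 0], [-0.0046, -0.0013, 0], [-0.0045, -0.0015, 0], [-0.0045, -0.0017, 0], [-0.0044, -0.0019, 0]], turn=[[0, 0, 0.049], [0, 0, 0.049], [0, 0, 0.049], [0, 0, 0.049], [0, 0, 0.049]], fingers=[0, 0, 0, 0, 0])

```text
clock: 5.3
position: [490.7, 48.9, 70.8]
ee_rot: [0.851, -0.525, 0.005, -0.012]
contact_force: [0.6, -0.7, -0.2]
gripper_width: 0.1
```

```bash
python3 -c "
from plan import *
plan((530,-43.5),97,2.75,15)"
```

```text
pos [490.7  48.9  70.8] az 1.973 r 100.4 yaw 2.036 F [ 0.6 -0.7 -0.2]
[-3.2 -5.2] [-4.5 -2.3] [-4.3 -2.5] [-4.2 -2.8] [-4. -3.] [-3.9 -3.2] [-3.7 -3.4] [-3.5 -3.6] [-3.3 -3.8] [-3.1 -3.9] [-2.9 -4.1] [-2.7 -4.2] [-2.5 -4.4] [-2.3 -4.5] [-2.  -4.6] 
dyaw/row 0.052 dz -4.8 total dyaw 0.714
```

```bash
cat > pk.py <<'E'
from m import *
for n,box in(('side',(225,160,300,240)),('top',(215,145,315,220))):
    d=grab(n); b=blobs(d,box)
    for c in('red','blue','yel'):
        p=b[c]
        if len(p): print(n,c,len(p),p.mean(0).round(1),p.min(0),p.max(0),at_z(d,[p.mean(0)],dict(red=39.,blue=71.,yel=75.)[c])[0].round(1))
E
python3 pk.py
python3 - <<'E'
from ov import *
s=read_state(); P=s['position']
L=model((530,-43.5),1.87,3.165,(499,-164.5),4.26)[1:5]
overlay([('top',(200,125,315,218)),('side',(228,150,302,235))],L,'ov3',4.2)
E
```

```text
side red 10 [238.3 203.5] [237 202] [240 206] [410.9 -49.9  39. ]
side blue 32 [272.3 216.5] [271 212] [274 221] [ 480.7 -209.5   71. ]
side yel 56 [252.5 179.2] [249 174] [255 184] [502.1  44.8  75. ]
top blue 13 [304.8 173.8] [304 172] [306 176] [ 476.8 -203.5   71. ]
(391, 794, 3)
```

View pics/ov3.png

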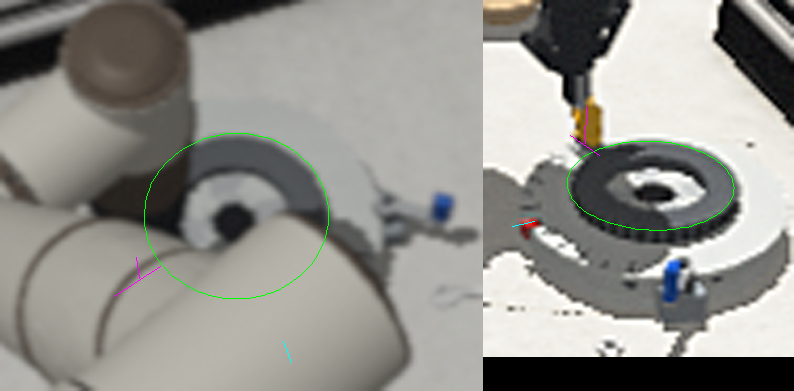

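Run:
```python
from ov import *
s=read_state(); P=s['position']; q=s['ee_rot']; y=2*np.arctan2(q[1],q[0]); u=np.array([np.cos(y),np.sin(y),0]); v=np.array([-u[1],u[0],0])
R=[P+a*11*u+b*14*v for a,b in((1,1),(1,-1),(-1,-1),(-1,1),(1,1))]
L=model((530,-43.5),1.87,3.165,(499,-164.5),4.26)[2:5]
overlay([('side',(230,140,295,215))],[(R,(255,0,0)),([P,P+[0,0,60]],(0,0,255))]+L,'ov4',8)
print(proj(grab('side'),[P]))
```

```text
(600, 520, 3)
[[249.48739725 180.14430541]]
```

View pics/ov4.png

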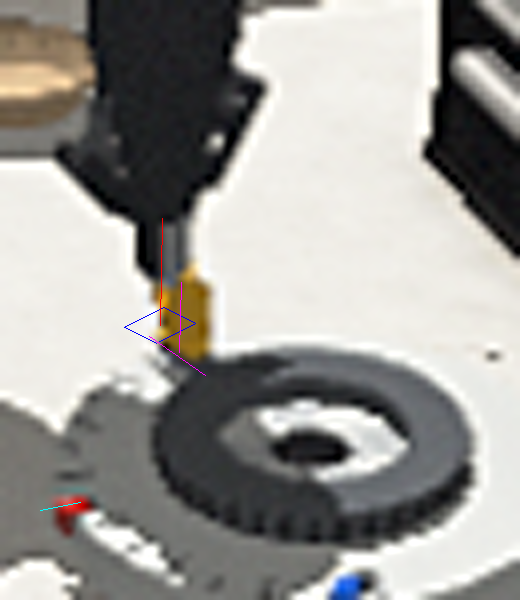

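Run:
```python
from ov import *
d=grab('side','side1'); a=cv2.imread('pics/side0.png')[150:215,225:290]; b=cv2.imread('pics/side1.png')[150:215,225:290]
o=np.hstack([cv2.resize(x,None,fx=6,fy=6,interpolation=cv2.INTER_NEAREST) for x in(a,b)]); cv2.imwrite('pics/cmp.png',o)
g=cv2.cvtColor(cv2.imread('pics/side1.png'),cv2.COLOR_BGR2GRAY); g0=cv2.cvtColor(cv2.imread('pics/side0.png'),cv2.COLOR_BGR2GRAY)
for r in range(166,190): print(r,g0[r,243:259],g[r,243:259])
```

```text
166 [236 237 237 239 239 241 239 231 240 241 240 240 240 241 240 240] [104  47   8  20  26  31  33  29  26  28  43 177 255 246 242 239]
167 [239 237 236 238 239 235 236 250 240 241 241 239 240 241 239 239] [251 246 167  52  18  27  25  28  39  75 109 200 253 243 240 239]
168 [237 238 239 239 242 219 197 255 242 242 241 240 238 236 236 238] [244 250 255 233   4  23  37  79  97  73 145 230 248 237 237 237]
169 [239 237 239 240 243 218 172 249 225 238 243 240 238 238 237 240] [239 240 254 242   0  23  33  79 101  68 144 233 245 239 238 238]
170 [238 238 238 238 241 233 200 213 205 196 212 242 240 238 236 236] [240 240 250 238   1  25  33  78  96  66 147 233 246 237 236 236]
171 [239 238 238 239 241 228 178 197 202 202 225 245 241 240 238 238] [238 240 248 236   0  18  34  79  97  67 146 232 247 242 239 238]
172 [238 238 238 238 241 224 159 198 197 179 193 225 244 242 241 239] [238 240 247 234   0  21  33  81  95  68 129 217 250 243 240 238]
173 [239 240 240 239 242 232 166 192 198 190 193 214 243 240 239 240] [240 240 249 225   0  14  29  80  97  83 159 228 250 242 240 239]
174 [240 241
[... 1463 characters left out ...]
 97  69 121 186 174]
185 [241 241 241 238 235 211 151 181  96  63  49  49  35  69 119 115] [241 242 241 238 236 211 153 183  91  62  50  57  49  56  72  65]
186 [227 215 241 238 238 239 206 101 103 104  84  88 109 105 110 108] [229 219 241 238 237 238 205 104 106 108  88  51  50  48  48  44]
187 [222 177 186 190 214 239 243 212  94 109 110 111 113 112 110 108] [237 185 193 196 216 241 244 214 100 106  61  48  50  57  53  54]
188 [234 231 234 220 206 239 245 248 191 105 109 112 112 110 113 113] [123 179 255 238 218 244 247 250 175  52  53  49  54  55  52  55]
189 [237 235 236 235 232 238 233 176  99 104 111 109 109 111 118 111] [102 117 138 127 183 255 250 182  67  41  50  53  52  53  57  52]
```

View pics/cmp.png

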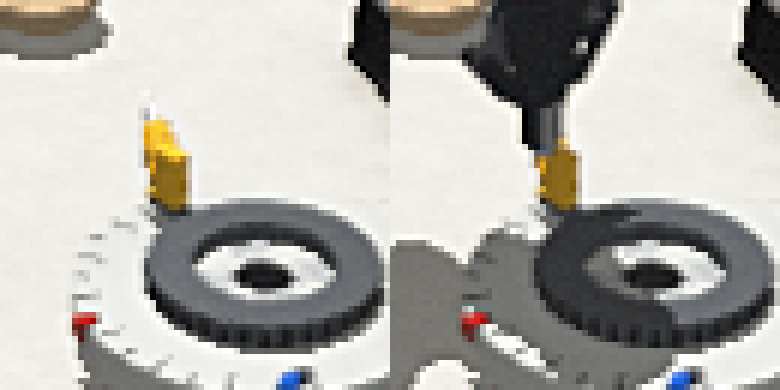

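Run:
```python
from ov import *
d=grab('top'); s=grab('side')
P=np.array([199.8,591.5,203.9])
print('top',proj(d,[P,P+[0,0,73]]),'side',proj(s,[P]))
a=cv2.imread('pics/top0.png'); q=proj(d,[P,P+[0,0,19],P+[0,0,73],P+[0,0,173]])
x0,y0=20,260
im=cv2.resize(a[y0:y0+100,x0:x0+100],None,fx=6,fy=6,interpolation=cv2.INTER_NEAREST)
cv2.polylines(im,[((q-[x0,y0]+.5)*6).astype(np.int32).reshape(-1,1,2)],False,(0,0,255),1)
for t in q: cv2.circle(im,tuple(((t-[x0,y0]+.5)*6).astype(int).tolist()),4,(0,255,0),1)
cv2.imwrite('pics/tcp0.png',im)
```

```text
top [[ 72.29021173 319.30222062]
 [ 62.59520274 314.34706035]] side [[152.14519054 110.19303321]]
```

View pics/tcp0.png

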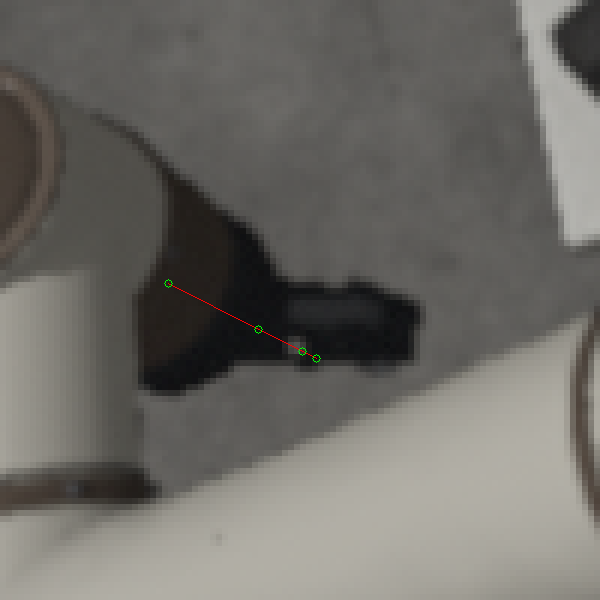

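Call:
servo_tool(dp=[[0.003, 0.001, 0.008], [0.01, 0.001, 0.002], [0.012, 0.0, 0], [0.012, 0, 0], [0.009, 0, 0]], turn=[[0, 0, -0.1], [0, 0, -0.1], [0, 0, -0.1], [0, 0, -0.1], [0, 0, -0.1]], fingers=[0, 0, 0, 0, 0])

```text
clock: 6.38
position: [537.6, 50.6, 80.3]
ee_rot: [-0.687, 0.726, -0.007, 0.01]
contact_force: [-0.5, 0.5, 0.2]
gripper_width: -0.0
```

Call:
servo_tool(dp=[[0, 0, -0.008], [0, 0, -0.008], [0, 0, -0.008], [0, 0, -0.007], [0, 0, -0.004]], turn=[[0, 0, 0], [0, 0, 0], [0, 0, 0], [0, 0, 0], [0, 0, 0]], fingers=[0, 0, 0, 0, 0])

```text
clock: 7.0
position: [536.3, 50.3, 42.0]
ee_rot: [-0.689, 0.725, -0.007, 0.009]
contact_force: [-0.7, 0.0, 0.6]
gripper_width: 0.2
```

```bash
python3 -c "
from plan import *
plan((530,-43.5),97,2.75,25)
d=grab('side','side2'); g=cv2.cvtColor(d['img'],cv2.COLOR_RGB2GRAY)
print(proj(d,[read_state()['position']]))
for r in range(168,190): print(r,g[r,248:272])"
```

```text
pos [536.3  50.3  42. ] az 1.504 r 94.0 yaw 1.52 F [-0.7  0.   0.6]
[-4.6  3.2] [-4.8 -0. ] [-4.8 -0.3] [-4.8 -0.5] [-4.8 -0.8] [-4.7 -1. ] [-4.7 -1.2] [-4.6 -1.5] [-4.5 -1.7] [-4.4 -1.9] [-4.3 -2.1] [-4.2 -2.3] [-4.1 -2.6] [-4.  -2.8] [-3.8 -2.9] [-3.7 -3.1] [-3.5 -3.3] [-3.4 -3.5] [-3.2 -3.6] [-3.  -3.8] [-2.8 -3.9] [-2.6 -4.1] [-2.4 -4.2] [-2.2 -4.3] [-2.  -4.4] 
dyaw/row 0.05 dz 24.0 total dyaw 1.23
[[259.77651871 184.39353928]]
168 [223 201 255 165   1  18  24  19  24  24  28  32  32  28  29  30  29  22
  14  10  14 158 254 245]
169 [217 176 255 223 151   7  19  22  28  29  32  34  30  31  28  29  15  53
  87 100 160 230 247 240]
170 [233 203 217 212 193  81   1   9  20  25  32  33  30  26  25  17  78 202
 255 251 247 245 242 237]
171 [231 176 199 206 211 216 177 121 127  56  22  26  28  51  57  21 165 255
 250 245 239 238 238 236]
172 [225 159 200 199 188 205 231 255 242  62  17  46  79  76  77  57 165 255
 241 239 237 238 238 238]
173 [231 169 199 200 178 188 228 255 244  53   9  57  94  84  76  58 168 254
 242 240 240 238 238 238]
174 [233 163 179 149 107 113 175 252 250  74 
[... 902 characters left out ...]
 102 111 112 118 201 255 250 251 255 250 204 175 158 132
 132 131 132 148 175 179]
184 [180 165  74  52  63  89  96  70 116 178 176 154 101  97  76  64  60  48
  46  47  47  52  64  62]
185 [ 95  73  96 100  66  51  55  49  49  66  63  54  36  42  43  48  44  48
  51  48  48  47  49  45]
186 [106 107 113 116 115  85  49  51  50  48  47  48  50  49  53  52  54  53
  50  55  54  54  52  53]
187 [114 115 118 123 110  64  49  56  54  53  50  50  57  52  52  58  55  57
  50  54  54  55  58  53]
188 [114 118 116  94  57  52  51  55  53  53  52  56  57  57  55  55  54  55
  58  50  54  55  57  54]
189 [117 109  82  48  50  51  52  55  54  53  56  53  54  52  50  49  47  51
  48  53  61  58  48  46]
```

Call:
servo_tool(dp=[[-0.0048, 0.002, 0], [-0.005, 0, 0], [-0.005, -0.0003, -0.0005], [-0.0048, -0.0005, -0.0005], [-0.0048, -0.0008, -0.0005]], turn=[[0, 0, 0.05], [0, 0, 0.05], [0, 0, 0.05], [0, 0, 0.05], [0, 0, 0.05]], fingers=[0, 0, 0, 0, 0])

```text
clock: 7.68
position: [518.1, 52.8, 42.1]
ee_rot: [0.777, -0.629, 0.01, -0.016]
contact_force: [2.5, 0.5, -1.5]
gripper_width: 0.2
```

```bash
python3 -c "
from plan import *
plan((530,-43.5),97,2.75,20)"; python3 pk.py
```

```text
pos [518.1  52.8  42.1] az 1.693 r 97.1 yaw 1.781 F [ 2.5  0.5 -1.5]
[-5.1 -0.8] [-5. -1.] [-5.  -1.3] [-4.9 -1.6] [-4.8 -1.8] [-4.7 -2.1] [-4.6 -2.3] [-4.4 -2.5] [-4.3 -2.8] [-4.2 -3. ] [-4.  -3.2] [-3.8 -3.4] [-3.6 -3.6] [-3.4 -3.8] [-3.2 -4. ] [-3.  -4.1] [-2.8 -4.3] [-2.6 -4.4] [-2.3 -4.6] [-2.1 -4.7] 
dyaw/row 0.053 dz 23.9 total dyaw 0.969
side red 8 [238.  203.9] [237 203] [240 206] [409. -52.  39.]
side blue 32 [272.3 216.5] [271 212] [274 221] [ 480.7 -209.5   71. ]
side yel 73 [251.2 178.8] [248 171] [255 185] [498.3  49.3  75. ]
top blue 13 [304.8 173.8] [304 172] [306 176] [ 476.8 -203.5   71. ]
```

Call:
servo_tool(dp=[[-0.006, -0.001, 0], [-0.006, -0.0013, 0], [-0.006, -0.0015, 0], [-0.006, -0.002, 0], [-0.006, -0.0022, 0]], turn=[[-0.003, 0.008, 0.04], [-0.003, 0.008, 0.04], [-0.003, 0.008, 0.04], [-0.003, 0.008, 0.04], [-0.003, 0.008, 0.04]], fingers=[0, 0, 0, 0, 0])

```text
clock: 8.4
position: [494.6, 47.3, 44.3]
ee_rot: [0.837, -0.547, 0.001, -0.004]
contact_force: [3.0, -0.2, -1.3]
gripper_width: 0.3
```

```bash
cat >> plan.py <<'E'
def tilt():
    from scipy.spatial.transform import Rotation as R
    z=R.from_quat(read_state()['ee_rot']).as_matrix()[:,2]; print('fix wx,wy',round(z[1]*-1,3),round(z[0],3))
E
python3 -c "
from plan import *
plan((530,-43.5),97,2.75,15);tilt()"; python3 pk.py
```

```text
pos [494.6  47.3  44.3] az 1.942 r 97.4 yaw 1.984 F [ 3.  -0.2 -1.3]
[-4.7 -2.4] [-4.7 -2.3] [-4.6 -2.5] [-4.4 -2.8] [-4.3 -3. ] [-4.1 -3.2] [-3.9 -3.4] [-3.7 -3.7] [-3.5 -3.9] [-3.3 -4. ] [-3.1 -4.2] [-2.9 -4.4] [-2.6 -4.5] [-2.4 -4.7] [-2.1 -4.8] 
dyaw/row 0.054 dz 21.7 total dyaw 0.766
fix wx,wy -0.004 0.006
side red 9 [238. 204.] [237 203] [240 206] [408.7 -52.7  39. ]
side blue 32 [272.3 216.5] [271 212] [274 221] [ 480.7 -209.5   71. ]
side yel 69 [248.4 181.6] [243 177] [255 187] [480.5  32.6  75. ]
top blue 13 [304.8 173.8] [304 172] [306 176] [ 476.8 -203.5   71. ]
```

Call:
servo_tool(dp=[[-0.0058, -0.0026, -0.001], [-0.0057, -0.0029, -0.0005], [-0.0056, -0.0031, -0.0005], [-0.0054, -0.0034, 0], [-0.0053, -0.0037, 0]], turn=[[-0.001, 0.003, 0.048], [-0.001, 0.003, 0.048], [-0.001, 0.003, 0.048], [-0.001, 0.003, 0.048], [-0.001, 0.003, 0.048]], fingers=[0, 0, 0, 0, 0])

```text
clock: 9.12
position: [473.3, 34.5, 44.8]
ee_rot: [0.897, -0.442, 0.001, -0.003]
contact_force: [2.2, 1.3, -1.3]
gripper_width: -0.1
```

Call:
servo_tool(dp=[[-0.0051, -0.004, 0], [-0.0049, -0.0043, 0], [-0.0047, -0.0045, 0], [-0.0044, -0.0048, 0], [-0.0042, -0.005, 0]], turn=[[-0.001, 0.003, 0.05], [-0.001, 0.003, 0.05], [-0.001, 0.003, 0.05], [-0.001, 0.003, 0.05], [-0.001, 0.003, 0.05]], fingers=[0, 0, 0, 0, 0])

```text
clock: 9.75
position: [454.4, 14.6, 45.6]
ee_rot: [0.946, -0.326, -0.002, -0.002]
contact_force: [2.4, 2.4, -2.2]
gripper_width: 0.3
```

```bash
python3 -c "
from plan import *
plan((530,-43.5),97,2.85,10);tilt()"; python3 pk.py
```

```text
pos [454.4  14.6  45.6] az 2.487 r 95.3 yaw 2.478 F [ 2.4  2.4 -2.2]
[-3.4 -1.8] [-2.  -2.9] [-1.9 -3. ] [-1.8 -3. ] [-1.7 -3.1] [-1.5 -3.2] [-1.4 -3.2] [-1.3 -3.3] [-1.2 -3.3] [-1.1 -3.4] 
dyaw/row 0.036 dz 20.4 total dyaw 0.372
fix wx,wy -0.005 -0.003
side red 9 [238.1 203.7] [237 202] [240 206] [409.8 -50.8  39. ]
side blue 32 [272.3 216.5] [271 212] [274 221] [ 480.7 -209.5   71. ]
side yel 125 [247.5 182.4] [238 170] [255 194] [475.   28.1  75. ]
top blue 13 [304.8 173.8] [304 172] [306 176] [ 476.8 -203.5   71. ]
```

Call:
servo_tool(dp=[[-0.004, -0.0042, -0.0005], [-0.0038, -0.005, -0.0005], [-0.0035, -0.005, 0], [-0.003, -0.005, 0], [-0.0015, -0.0025, 0]], turn=[[0, 0, 0.045], [0, 0, 0.045], [0, 0, 0.045], [0, 0, 0.045], [0, 0, 0.02]], fingers=[0, 0, 0, 0, 0])

```text
clock: 10.48
position: [443.3, -5.0, 46.3]
ee_rot: [0.973, -0.231, 0.002, -0.004]
contact_force: [1.0, 3.2, -1.1]
gripper_width: 0.1
```

```bash
python3 -c "
from plan import *
plan((530,-43.5),97,2.85,10);tilt()"
python3 - <<'E'
from ov import *
s=read_state(); P=s['position']; c=np.array([530,-43.5]); v=P[:2]-c; az=np.arctan2(v[1],v[0])
c2=(533,-44.5)
overlay([('side',(226,165,300,230))],model(c2,az+.22,3.165,(499,-164.5),4.26)[:5],'ov5',8)
d=grab('side'); hsv=cv2.cvtColor(d['img'],cv2.COLOR_RGB2HSV).astype(int)
m=((hsv[...,0]>14)&(hsv[...,0]<32)&(hsv[...,1]>130)&(hsv[...,2]>70)).astype(np.uint8); m[:165]=0;m[240:]=0;m[:,:225]=0;m[:,300:]=0
print(az+.22, [ (x[:5].tolist(),cc.round(1).tolist()) for x,cc in zip(*cv2.connectedComponentsWithStats(m,connectivity=8)[2:])])
E
```

```text
pos [443.3  -5.   46.3] az 2.723 r 94.9 yaw 2.676 F [ 1.   3.2 -1.1]
[-2.4 -0.3] [-0.5 -1.1] [-0.5 -1.1] [-0.4 -1.1] [-0.4 -1.1] [-0.4 -1.2] [-0.4 -1.2] [-0.4 -1.2] [-0.4 -1.2] [-0.4 -1.2] 
dyaw/row 0.013 dz 19.7 total dyaw 0.174
fix wx,wy -0.008 0.005
(520, 592, 3)
2.9433258647939 [([0, 0, 512, 384, 196479], [255.5, 191.5]), ([248, 170, 8, 13, 65], [251.7, 176.0]), ([241, 186, 7, 11, 61], [243.6, 191.6]), ([238, 197, 2, 2, 3], [238.3, 197.3])]
```

View pics/ov5.png

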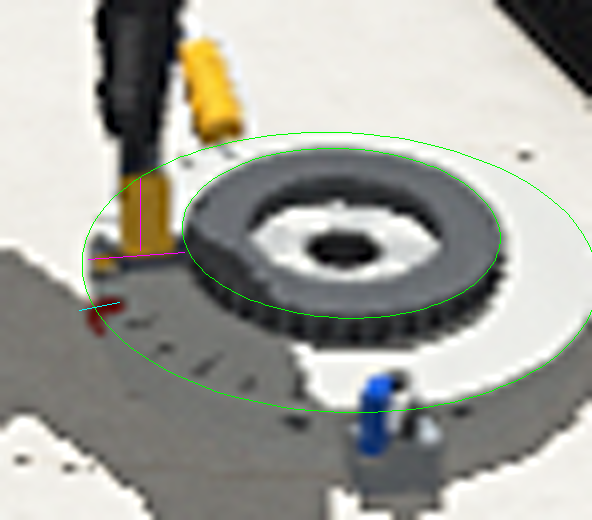

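Call:
servo_tool(dp=[[-0.002, -0.004, -0.0005], [-0.002, -0.004, -0.0005], [-0.0015, -0.004, 0], [-0.001, -0.003, 0], [-0.0005, -0.001, 0]], turn=[[-0.002, 0.001, 0.045], [-0.002, 0.001, 0.045], [-0.002, 0.001, 0.045], [-0.002, 0.001, 0.045], [0, 0, 0.02]], fingers=[0, 0, 0, 0, 0])

```text
clock: 11.2
position: [437.7, -20.0, 46.1]
ee_rot: [0.991, -0.131, 0.001, -0.0]
contact_force: [1.4, 1.9, -1.0]
gripper_width: -0.2
```

```bash
cat > al.py <<'E'
from ov import *
# azimuths by back-projection of paddle top/pointer and tab, side view (low saturation thresholds for shade)
def al(c=(533,-44.5)):
    d=grab('side'); hsv=cv2.cvtColor(d['img'],cv2.COLOR_RGB2HSV).astype(int); H,S,V=hsv[...,0],hsv[...,1],hsv[...,2]
    roi=np.zeros(H.shape,bool); roi[184:216,226:252]=1
    for nm,mk,z in(('yel',(H>12)&(H<34)&(S>110)&(V>50),None),('red',((H<8)|(H>172))&(S>110)&(V>50),39.)):
        n,_,st,ce=cv2.connectedComponentsWithStats((mk&roi).astype(np.uint8),connectivity=8)
        for i in range(1,n):
            if st[i,4]<2: continue
            zz=z or (73. if st[i,4]>20 else 50.); w=at_z(d,[ce[i]],zz)[0]; v=w[:2]-c
            print(nm,st[i].tolist(),ce[i].round(2),'az',(np.arctan2(v[1],v[0])%(2*np.pi)).round(3),'r',np.hypot(*v).round(1))
if __name__=='__main__': al()
E
python3 -c "
from plan import *
plan((530,-43.5),97,2.92,5);tilt()
from al import al;al()"
```

```text
pos [437.7 -20.   46.1] az 2.892 r 95.2 yaw 2.878 F [ 1.4  1.9 -1. ]
[-1.9 -0.1] [-0.1 -0.5] [-0.1 -0.5] [-0.1 -0.5] [-0.1 -0.5] 
dyaw/row 0.006 dz 19.9 total dyaw 0.042
fix wx,wy -0.001 0.002
yel [242, 189, 7, 11, 67] [244.79 193.76] az 3.135 r 94.5
yel [239, 199, 3, 2, 5] [239.8 199.6] az 3.123 r 113.7
red [237, 202, 4, 5, 11] [238.27 203.64] az 3.193 r 122.7
```

Call:
servo_tool(dp=[[-0.0006, -0.0018, 0], [-0.0004, -0.0018, 0], [-0.0002, -0.0014, 0], [0, 0, 0], [0, 0, 0]], turn=[[0, 0, 0.02], [0, 0, 0.02], [0, 0, 0.01], [0, 0, 0], [0, 0, 0]], fingers=[0, 0, 0, 0, 0])

```text
clock: 11.88
position: [436.6, -25.1, 46.1]
ee_rot: [0.994, -0.105, 0.001, -0.0]
contact_force: [1.6, 2.8, -0.7]
gripper_width: 0.1
```

```bash
python3 -c "
from plan import *
plan((530,-43.5),97,2.92,5)
from al import al;al()"
```

```text
pos [436.6 -25.1  46.1] az 2.947 r 95.2 yaw 2.931 F [ 1.6  2.8 -0.7]
[-1.7  0.9] [0.1 0.5] [0.1 0.5] [0.1 0.5] [0.1 0.5] 
dyaw/row -0.005 dz 19.9 total dyaw -0.011
yel [242, 189, 8, 11, 65] [245.29 194.2 ] az 3.172 r 93.8
yel [240, 200, 2, 2, 4] [240.5 200.5] az 3.182 r 113.2
red [237, 202, 4, 5, 10] [238.1 203.8] az 3.199 r 123.7
```

Call:
servo_tool(dp=[[0.002, 0.012, 0], [0.003, 0.014, 0.005], [0, 0.003, 0.025], [0, 0, 0.03], [0, 0, 0.03]], turn=[[0, 0, 0], [0, 0, 0], [0, 0, 0], [0, 0, -0.06], [0, 0, -0.18]], fingers=[0, 0, 0, 0, 0])

```text
clock: 12.55
position: [437.2, 5.6, 136.5]
ee_rot: [0.974, -0.226, -0.005, 0.002]
contact_force: [0.0, -0.0, 0.4]
gripper_width: 0.2
```

Call:
servo_tool(dp=[[0, -0.03, 0.01], [0, -0.04, 0], [0, -0.04, 0], [0.001, -0.04, 0], [0.001, -0.04, 0]], turn=[[0, 0, -0.18], [0, 0, -0.18], [0, 0, -0.18], [0, 0, -0.18], [0, 0, -0.18]], fingers=[0, 0, 0, 0, 0])

```text
clock: 13.18
position: [441.1, -183.6, 152.0]
ee_rot: [0.772, -0.635, -0.003, -0.0]
contact_force: [1.3, 0.6, -0.6]
gripper_width: 0.4
```

```bash
python3 -c "
from plan import *
plan((499.5,-165),46,4.2,5);tilt()
from al import al;al()"; python3 pk.py
```

```text
pos [ 441.1 -183.6  152. ] az 3.45 r 61.3 yaw 1.765 F [ 1.3  0.6 -0.6]
[17.2 -1.8] [ 3.5 -5.9] [ 4.4 -5.3] [ 5.1 -4.6] [ 5.7 -3.8] 
dyaw/row 0.15 dz -86.0 total dyaw -0.707
fix wx,wy -0.004 -0.004
yel [243, 189, 6, 11, 61] [245.49 194.25] az 3.178 r 93.3
yel [240, 200, 2, 2, 4] [240.5 200.5] az 3.182 r 113.2
red [237, 202, 4, 5, 10] [238.4 203.5] az 3.187 r 121.9
side red 10 [238.4 203.5] [237 202] [240 206] [411.2 -50.   39. ]
side blue 29 [272.4 216.8] [271 212] [275 221] [ 480.1 -211.3   71. ]
side yel 95 [247.4 189.1] [240 171] [256 201] [458.  -18.8  75. ]
top yel 16 [264.9 197.8] [263 194] [267 201] [432.8 -44.4  75. ]
```

Run:
```python
from ov import *
c=np.array([533,-44.5]); 
def ray(a,r0,r1,z): e=np.array([np.cos(a),np.sin(a)]); return [np.r_[c+r0*e,z],np.r_[c+r1*e,z]]
L=[(ray(3.18,76,122,50),(255,0,255)),(ray(3.18,118,133,41),(255,255,0))]
overlay([('side',(228,180,260,215)),('top',(240,180,285,215))],L,'ov6',10)
```

```text
(350, 770, 3)
```

View pics/ov6.png

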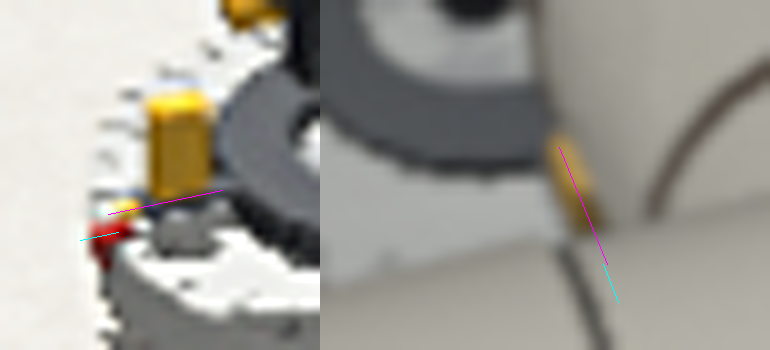

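Call:
servo_tool(dp=[[0.001, -0.001, 0], [0.001, -0.001, -0.01], [0.001, -0.002, -0.02], [0, -0.001, -0.02], [0, -0.001, -0.02]], turn=[[0, 0, -0.15], [0, 0, -0.15], [0, 0, -0.15], [0, 0, -0.12], [0, 0, -0.08]], fingers=[0, 0, 0, 0, 0])

```text
clock: 14.05
position: [446.0, -181.7, 82.4]
ee_rot: [-0.529, 0.849, 0.001, 0.003]
contact_force: [-0.9, -0.1, 0.3]
gripper_width: -0.2
```

Call:
servo_tool(dp=[[0, 0, -0.015], [0, 0, -0.015], [0, 0, -0.008], [0, 0, -0.002], [0, 0, 0]], turn=[[0, 0, 0], [0, 0, 0], [0, 0, 0], [0, 0, 0], [0, 0, 0]], fingers=[0, 0, 0, 0, 0])

```text
clock: 14.68
position: [446.2, -176.3, 41.2]
ee_rot: [-0.534, 0.846, 0.002, 0.002]
contact_force: [-0.8, -0.3, 0.8]
gripper_width: 0.3
```

```bash
python3 -c "
from plan import *
plan((499.5,-165),50,4.9,20);tilt()
from al import al;al()"; python3 pk.py
```

```text
pos [ 446.2 -176.3   41.2] az 3.35 r 54.5 yaw 1.127 F [-0.8 -0.3  0.8]
[ 5.3 -2.8] [ 1.2 -3.7] [ 1.5 -3.6] [ 1.8 -3.4] [ 2.  -3.3] [ 2.3 -3.1] [ 2.5 -2.9] [ 2.8 -2.7] [ 3.  -2.5] [ 3.1 -2.3] [ 3.3 -2. ] [ 3.5 -1.8] [ 3.6 -1.5] [ 3.7 -1.2] [ 3.8 -0.9] [ 3.8 -0.6] [ 3.9 -0.3] [ 3.9 -0. ] [3.9 0.3] [3.8 0.6] 
dyaw/row 0.078 dz 24.8 total dyaw 0.632
fix wx,wy -0.005 0.001
yel [243, 190, 1, 2, 2] [243.  190.5] az 2.508 r 100.5
yel [243, 195, 4, 5, 14] [244.14 197.57] az 3.033 r 94.1
yel [240, 200, 2, 2, 4] [240.5 200.5] az 3.182 r 113.2
red [237, 202, 4, 5, 10] [238.4 203.5] az 3.187 r 121.9
side red 10 [238.4 203.5] [237 202] [240 206] [411.2 -50.   39. ]
side blue 28 [272.3 217. ] [271 212] [274 221] [ 479.4 -212.2   71. ]
side yel 32 [246.5 185.4] [240 169] [251 201] [463.7   7.8  75. ]
```

```bash
cat >> plan.py <<'E'
def cl(a0,a1,n,piv=(499.5,-165),R=48,lag=22):
    s=read_state(); P=s['position'][:2]; q=s['ee_rot']; yaw=2*np.arctan2(q[1],q[0])
    print('pos',s['position'].round(1),'yaw+pi',round(yaw%np.pi+np.pi,3),'F',s['contact_force'].round(1)); tilt()
    for a in np.linspace(a0,a1,n):
        t=np.array(piv)+R*np.array([np.cos(a),np.sin(a)])+lag*np.array([np.sin(a),-np.cos(a)]); print(round(a,2),t.round(1),(t-P).round(1)); P=t
E
python3 -c "
from plan import *
cl(4.0,5.5,16)"
```

```text
pos [ 446.3 -176.6   41.4] yaw+pi 4.267 F [-0.9  1.2 -0.1]
fix wx,wy -0.005 0.002
4.0 [ 451.5 -186.9] [  5.2 -10.4]
4.1 [ 453.9 -191.6] [ 2.4 -4.7]
4.2 [ 456.8 -196. ] [ 2.9 -4.4]
4.3 [ 460.1 -200.2] [ 3.3 -4.1]
4.4 [ 463.8 -203.9] [ 3.7 -3.8]
4.5 [ 467.9 -207.3] [ 4.1 -3.4]
4.6 [ 472.3 -210.2] [ 4.4 -2.9]
4.7 [ 476.9 -212.7] [ 4.7 -2.5]
4.8 [ 481.8 -214.7] [ 4.9 -2. ]
4.9 [ 486.8 -216.3] [ 5.1 -1.5]
5.0 [ 492.  -217.3] [ 5.2 -1. ]
5.1 [ 497.3 -217.8] [ 5.3 -0.5]
5.2 [ 502.6 -217.7] [5.3 0. ]
5.3 [ 507.8 -217.1] [5.2 0.6]
5.4 [ 513.  -216.1] [5.2 1.1]
5.5 [ 518.  -214.5] [5.  1.6]
```

Call:
servo_tool(dp=[[0, -0.008, 0.001], [0.001, -0.007, 0], [0.0005, -0.002, 0], [0, 0, 0], [0, 0, 0]], turn=[[0, 0, -0.04], [0, 0, -0.04], [0, 0, -0.04], [0, 0, 0], [0, 0, 0]], fingers=[0, 0, 0, 0, 0])

```text
clock: 15.45
position: [448.4, -196.2, 43.4]
ee_rot: [-0.477, 0.879, 0.001, 0.003]
contact_force: [0.1, -0.0, -0.2]
gripper_width: -0.2
```

Call:
servo_tool(dp=[[0.004, -0.0005, -0.0005], [0.004, -0.001, -0.0005], [0.004, -0.002, 0], [0.004, -0.0035, 0], [0.004, -0.0035, 0]], turn=[[0, 0, 0.04], [0, 0, 0.05], [0, 0, 0.06], [0, 0, 0.07], [0, 0, 0.07]], fingers=[0, 0, 0, 0, 0])

```text
clock: 16.08
position: [466.1, -206.6, 42.0]
ee_rot: [-0.603, 0.798, 0.003, 0.001]
contact_force: [-1.9, 0.6, 2.8]
gripper_width: -0.2
```

```bash
python3 -c "
from plan import *
cl(4.5,5.0,6)"; python3 pk.py|grep blue
```

```text
pos [ 466.1 -206.6   42. ] yaw+pi 4.436 F [-1.9  0.6  2.8]
fix wx,wy -0.006 -0.002
4.5 [ 467.9 -207.3] [ 1.7 -0.7]
4.6 [ 472.3 -210.2] [ 4.4 -2.9]
4.7 [ 476.9 -212.7] [ 4.7 -2.5]
4.8 [ 481.8 -214.7] [ 4.9 -2. ]
4.9 [ 486.8 -216.3] [ 5.1 -1.5]
5.0 [ 492.  -217.3] [ 5.2 -1. ]
side blue 33 [274.2 216.4] [273 212] [276 221] [ 487.  -211.2   71. ]
```

Call:
servo_tool(dp=[[0.004, -0.002, 0.001], [0.0045, -0.003, 0.001], [0.0047, -0.0027, 0.0005], [0.0048, -0.0022, 0], [0.005, -0.0018, 0]], turn=[[-0.001, 0, 0.1], [-0.001, 0, 0.1], [-0.001, 0, 0.1], [-0.001, 0, 0.1], [-0.001, 0, 0.1]], fingers=[0, 0, 0, 0, 0])

```text
clock: 16.8
position: [479.9, -219.2, 41.9]
ee_rot: [0.783, -0.622, -0.008, 0.008]
contact_force: [-2.7, -2.9, 2.1]
gripper_width: -0.4
```

```bash
python3 -c "
from plan import *
cl(5.0,5.6,7)"; python3 pk.py|grep blue
```

```text
pos [ 479.9 -219.2   41.9] yaw+pi 4.94 F [-2.7 -2.9  2.1]
fix wx,wy 0.003 -0.022
5.0 [ 492.  -217.3] [12.2  2. ]
5.1 [ 497.3 -217.8] [ 5.3 -0.5]
5.2 [ 502.6 -217.7] [5.3 0. ]
5.3 [ 507.8 -217.1] [5.2 0.6]
5.4 [ 513.  -216.1] [5.2 1.1]
5.5 [ 518.  -214.5] [5.  1.6]
5.6 [ 522.8 -212.4] [4.8 2.1]
side blue 25 [278.9 217.5] [277 212] [280 221] [ 499.7 -222.4   71. ]
```

Call:
servo_tool(dp=[[0.005, 0.002, 0.001], [0.005, 0.001, 0.001], [0.005, 0.0005, 0.0005], [0.005, 0.0005, 0], [0.005, 0.0005, 0]], turn=[[0.001, -0.005, 0.05], [0.001, -0.005, 0.08], [0.001, -0.005, 0.08], [0, -0.005, 0.08], [0, -0.003, 0.08]], fingers=[0, 0, 0, 0, 0])

```text
clock: 17.52
position: [499.2, -214.6, 42.4]
ee_rot: [0.882, -0.472, -0.003, 0.003]
contact_force: [-2.6, -2.3, 1.2]
gripper_width: -0.1
```

```bash
python3 -c "
from plan import *
cl(5.3,5.5,3)
d=grab('side','side5')"; python3 pk.py|grep blue
```

```text
pos [ 499.2 -214.6   42.4] yaw+pi 5.301 F [-2.6 -2.3  1.2]
fix wx,wy 0.003 -0.008
5.3 [ 507.8 -217.1] [ 8.6 -2.6]
5.4 [ 513.  -216.1] [5.2 1.1]
5.5 [ 518.  -214.5] [5.  1.6]
side blue 33 [283.7 215.9] [281 211] [285 220] [ 519.3 -219.2   71. ]
```

Call:
servo_tool(dp=[[0.005, 0.0005, 0.0005], [0.005, 0.001, 0], [0.0045, 0.0015, 0], [0.004, 0.0015, 0], [0.003, 0.001, 0]], turn=[[0, -0.003, 0.03], [0, -0.003, 0.04], [0, -0.003, 0.04], [0, 0, 0.04], [0, 0, 0.03]], fingers=[0, 0, 0, 0, 0])

```text
clock: 18.3
position: [510.6, -213.9, 42.5]
ee_rot: [0.921, -0.389, -0.008, 0.008]
contact_force: [-8.0, -8.9, 5.5]
gripper_width: -0.4
```

```bash
python3 -c "
from plan import *
cl(5.4,5.6,3)"; python3 pk.py|grep blue
```

```text
pos [ 510.6 -213.9   42.5] yaw+pi 5.483 F [-8.  -8.9  5.5]
fix wx,wy 0.008 -0.022
5.4 [ 513.  -216.1] [ 2.4 -2.1]
5.5 [ 518.  -214.5] [5.  1.6]
5.6 [ 522.8 -212.4] [4.8 2.1]
side blue 25 [286.2 215.1] [284 210] [288 219] [ 529.5 -217.3   71. ]
```

Call:
servo_tool(dp=[[-0.008, -0.008, 0], [-0.012, -0.012, 0], [-0.008, -0.008, 0.02], [0, 0, 0.04], [-0.01, 0, 0.04]], turn=[[0, 0, 0], [0, 0, 0], [0, 0, 0], [0, 0, 0], [0, 0, 0]], fingers=[0, 0, 0, 0, 0])

```text
clock: 19.02
position: [472.3, -242.8, 142.5]
ee_rot: [0.921, -0.389, -0.008, 0.007]
contact_force: [0.1, -0.2, -0.2]
gripper_width: 0.3
```

Call:
servo_tool(dp=[[-0.04, -0.04, 0.02], [-0.04, -0.04, 0.02], [-0.03, -0.05, 0.01], [-0.02, -0.06, 0], [0, -0.05, 0]], turn=[[0, 0, 0], [0, 0, 0], [0, 0, 0], [0, 0, 0], [0, 0, 0]], fingers=[0, 0, 0, 0, 0])

```text
clock: 19.65
position: [343.0, -486.6, 201.7]
ee_rot: [0.923, -0.384, 0.003, 0.007]
contact_force: [1.4, 0.3, 0.7]
gripper_width: -0.2
```

```bash
python3 pk.py
python3 - <<'E'
from al import *
al()
for n in('damper','clamp_paddle','lever_paddle'): print(n,[(round(r['score'],2),r['box']) for r in search_frame(n,'top')[:2]])
c=np.array([533,-44.5]); 
def ray(a,r0,r1,z,o=c): e=np.array([np.cos(a),np.sin(a)]); return [np.r_[o+r0*e,z],np.r_[o+r1*e,z]]
c=np.array([526.,-41.5]);L=[(ray(3.18,76,122,50,c),(255,0,255)),(ray(3.18,118,133,41,c),(255,255,0))]
overlay([('top',(240,155,322,220)),('side',(228,182,300,232))],[],'ov7',5.1)
a=cv2.imread('pics/ov7.png')
E
```

```text
side red 10 [238.4 203.5] [237 202] [240 206] [411.2 -50.   39. ]
side blue 35 [285.5 214.6] [284 210] [287 219] [ 528.6 -214.1   71. ]
side yel 124 [248.3 185.4] [240 170] [254 201] [470.3   5.9  75. ]
top yel 32 [265.5 196.8] [263 193] [267 202] [435.3 -47.3  75. ]
yel [243, 189, 7, 11, 62] [245.55 194.27] az 3.181 r 93.1
yel [240, 200, 2, 2, 4] [240.5 200.5] az 3.182 r 113.2
red [237, 202, 4, 5, 10] [238.4 203.5] az 3.187 r 121.9
damper [(0.9, [220.4, 152.7, 52.3, 61.3]), (0.53, [234.3, 159.4, 33.1, 44.4])]
clamp_paddle []
lever_paddle [(0.7, [231.6, 158.1, 37.0, 48.7])]
(332, 785, 3)
```

Call:
servo_tool(dp=[[-0.05, -0.015, 0.01], [-0.05, -0.015, 0.01], [-0.05, -0.015, 0.01], [-0.05, -0.015, 0], [-0.05, -0.005, 0]], turn=[[0, 0, -0.1], [0, 0, -0.1], [0, 0, -0.1], [0, 0, -0.1], [0, 0, -0.1]], fingers=[0, 0, 0, 0, 0])

```text
clock: 20.68
position: [94.6, -545.5, 233.5]
ee_rot: [0.8, -0.599, 0.003, 0.008]
contact_force: [0.5, -1.7, -0.8]
gripper_width: 0.1
```

```bash
python3 pk.py
python3 - <<'E'
from al import *
al()
overlay([('top',(225,150,315,220)),('side',(230,182,296,232))],[],'ov7',5)
E
```

```text
side red 10 [238.4 203.5] [237 202] [240 206] [411.2 -50.   39. ]
side blue 35 [285.5 214.6] [284 210] [287 219] [ 528.6 -214.1   71. ]
side yel 128 [248.5 185.2] [240 170] [255 201] [471.4   6.7  75. ]
top red 6 [268.5 209. ] [268 208] [269 210] [404.3 -48.   39. ]
top blue 13 [301. 162.] [300 160] [302 164] [ 523.8 -206.8   71. ]
top yel 32 [265.5 196.8] [263 193] [267 202] [435.3 -47.3  75. ]
yel [243, 189, 7, 11, 62] [245.55 194.27] az 3.181 r 93.1
yel [240, 200, 2, 2, 4] [240.5 200.5] az 3.182 r 113.2
red [237, 202, 4, 5, 10] [238.4 203.5] az 3.187 r 121.9
(350, 780, 3)
```

View pics/ov7.png

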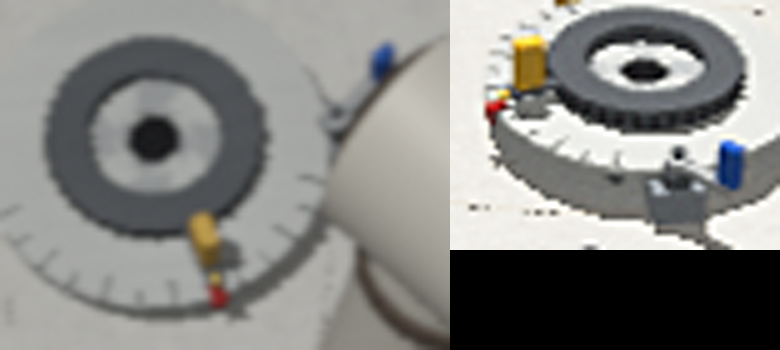

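```bash
python3 -c "
from bench import *
s=read_state();print(s['clock'],s['position'],s['contact_force']);print(job_done())"
```

```text
20.925 [  95.88785984 -545.29890118  233.42973229] [ 0.60538017 -0.7947797   0.75414912]
the job is handed in; nothing more can be done
None
```

I pushed the yellow lever round with the shut fingers until its pointer lined up with the red tab. I then pushed the blue clamp lever round until it was blocked, backed the arm well clear and handed in at about 21 s.

**Yellow lever:** My last check put the pointer and tab at 3.18 and 3.19 rad in the side view, and 3.21 and 3.20 rad in the top view. That is about 0.01 rad apart, against 0.055 allowed, and both pictures show them in line.

**Clamp lever:** Its paddle moved about 1.08 to 1.10 rad as seen from the two cameras. The push force rose to about 12–13 N where about 2 N moves it, and the motion stalled, so I took that as the stop. I did not push again to confirm, and its exact angle was not measured directly.

**Disagreements:**
- **Finger height:** In the side view the fingertips looked about 20 mm higher than the reported tool height. The first pass therefore went over the yellow paddle without touching it. Lowering the tool by about 22 mm fixed this.
- **Camera offset:** The two cameras differed by about 6 mm on the damper's position, so I compared the lever and tab within each view.

I did not measure the other things on the bench again at the end. The path kept clear of them and I felt no contact.

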